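# Clip the sander's eared pressure pad into its bracket

## Task

Pick up the cork-topped metal pad that has two narrow ears and lower it, cork up, onto the grey sander bracket so that an ear goes into the slot at each end, then press it down (don't drop it in) past the spring clips until it lies flat and fully home on the bracket's seat, and let go. Leave the similar pad without ears where it lies.

Things in the scene. Friction and masses are not known exactly. Their poses are not given: they have to be found in the camera images.
- pad: bare aluminium plate 6 mm thick, 60 (x) by 92 mm (y), with an ear 20 mm wide (x) in the middle of each short side: 144 mm over the ears (y). On it a cork block 36 (x) by 60 (y) by 30 mm high: grip it across its 36 mm. Origin: centre of the plate's underside, z up; cork top at z = 36 mm. 0.18 kg. Fits either way round, its y along the bracket's y.
- bracket: fixed grey bracket, base 92 (x) by 190 mm (y); origin: centre of its underside, z up. At each y end, 56 to 90 mm from the centre, a post with an upright slot for an ear, open at the top and towards the middle. Slot: 28 mm wide (x), end wall 84 mm from the centre, mouth flaring from 28 mm at z = 48 mm to 55 mm at z = 62 mm (post top).
- seat (a point): centre of the top of the bracket's steel seat, 18 mm above the bracket's underside; the pad's origin ends here, give or take the slots' play of 4 mm (x) and 10 mm (y). Sprung leaf clips on the slot walls narrow each slot to 14 mm, 13 mm above this point. They stop a pad that is merely let go; pushing it down with about 10 N to the seat makes them snap over the ears.
- plain_pad: bystander, to be left alone: like the pad, same cork block, but its plate is a plain 60 by 144 mm rectangle without ears, too wide for the slots. Origin: centre of its underside.
Mind the look-alikes: they are no part of the job. Leave any pink look-alike of the pad alone. Of the things that look like the bracket, take the one that is farthest from the robot's base at the start.

How it is judged (in metres and radians):
At the end, for the whole second after the job is handed in: The eared pad lies at rest and flat (within 4 degrees), cork up, on the bracket's seat: its underside within 4 mm of the seat's height, its centre within 15 mm of the bracket's and its length within 10 degrees of the bracket's length (z of pad in the frame of bracket between 0.014 and 0.022 m and horizontal distance between pad and bracket below 0.015 m and angle between the y axis of pad and the y axis of bracket, either way round below 0.175 rad and angle between pad's own z axis and vertical below 0.07 rad and linear speed of pad below 0.02 m/s); the robot touches nothing.
It fails at once if the pad without ears is moved more than 30 mm (distance of plain_pad from where it was at the start of the episode above 0.03 m).
It fails at once if the pad is dropped into the bracket (faster than 0.75 m/s within the slots) (horizontal distance between pad and bracket below 0.03 m and z of pad in the frame of bracket below 0.065 m and linear speed of pad above 0.75 m/s).
It also fails if it takes over 38 s, if anything falls off the work surface, if the arm or the gripper's body presses on something with over 40 N, if the wrist force passes 120 N, or if a joint passes its speed limit or range.

## Robot

A 7-joint arm with a two-finger parallel gripper is mounted at the origin on the work surface. World frame = base frame: x ahead of the robot, y to its left, z up, the work surface at z = 0. Lengths are in mm, angles in rad, forces in N, time in s.
With the tool pointing down it reaches from about 400 to 925 mm from the base axis. Payload 4.1 kg.
Tool frame: the origin (TCP) lies between the finger pads; the fingertips stand 14 mm ahead of it and the grasp point (between the pads) lies 5 mm behind it; z points along the fingers, y is the line along which they close (so a half turn about z gives the same grasp; the last joint's range is limited). The gripper opens to 85 mm and grips with 20 to 120 N. Pads are 22 mm wide; open, the fingers measure 114 mm over their backs; the gripper's body (76 mm by 85 mm) begins 54 mm behind the grasp point. The pads swing forward as they close: fully open they stand 13 mm farther back than shut.
Start: joints at [1.149, 0.398, 0.045, 1.537, -0.019, 1.207, -0.051], TCP at [206.232, -616.449, 245.347] pointing down, gripper open.
Joint ranges: [-2.82, 2.82], [-0.49, 2.23], [-1.37, 1.46], [0, 2.46], [-1.36, 4.5], [0.23, 2], [-2.94, 2.94]. Speed limits (rad/s): [2.57, 2.57, 3.14, 3.14, 3.14, 3.14, 3.14].

## Interface

Orientations are given as a unit quaternion [w, x, y, z].
In Python, from rig import ctrl, cams, order gives the robot as it stands.
- The arm moves only by the tool send_rows, never from a script. Its argument "steps" is a list of rows, each an object of numbers: "tx", "ty", "tz": the shift along the tool's x, y, z normalised to -1 to 1, where 1 is 0.15 m; "ax", "ay", "az": the turn, a rotation vector about the tool's x, y, z normalised to -1 to 1, where 1 is 30 degrees. A call has 1 to 8 rows; each row is the pose to reach, as a shift and turn from the pose commanded when the call began, along the tool's axes at that moment; what a row does not reach only later rows make up. A row lasts 1/10 s, in which the tool goes at most 50 mm and 8.59 degrees, less where a joint would pass 70% of its speed; a pose out of reach is approached as far as the arm can. A call with a number of a shift or a turn outside -1 to 1 is refused whole. A call with a gripper value outside its range is refused whole. "claw" is the opening, from -1 (shut) to 1 (fully open), set as the call begins (left out, the last holds). The fingers move at their own pace and stop on an object; "newtons" is the grip in N (left out, the last holds). Time passes only in rows, so rows that repeat a pose let the fingers close. It gives the time, the measured TCP pose, the force, the opening and the grip force at its end, in the units of the state.
- ctrl.observe(): the state, without advancing time (a new reading comes with each control period).
- cams.snapshot(name): name is "side" or "top" or "wrist"; returns a dict with "frame" (420x560x3 uint8, blue, green, red), "intrinsics" (3x3 intrinsics, pixels), "extrinsics" (4x4, takes a point from world to camera coordinates); the wrist camera has in their place "hand_eye" (4x4, takes a point from camera to tool coordinates, whose origin is the TCP and whose axes are the flange's). Camera axes: x right, y down, z forward; pixel columns grow to the right and rows downward; lengths in mm; the calibration is good to about 2 mm. A picture is of the moment at which its call begins: read the wrist's pose just before it. There is no depth.
- order.hand_in(): hands the job in; it is judged then, once.
The state is a dict: "time": time; "q": joint angles; "qd": joint speeds; "joint_efforts": joint torques, N m; "ee_pos": TCP position; "tool_rot": TCP orientation; "ft_force": force on the tool from outside, world axes, zero at the start; "wrist_torque": the same for the moment, N m; "opening": finger opening in mm; "gripper_force": force on a finger pad.
Only numpy, scipy, OpenCV 4.12 (cv2) and the standard library are available. Lean on these libraries where they do the work, as an engineer would, in place of code of your own. Each camera call takes 0.05 s, during which the arm holds its last target. There are 200 camera calls.

## Working session

There is one attempt and no reset: what is moved stays moved. The work goes in short steps, Python scripts to look and compute and a tool call to move; the robot and the scene stay as the last step left them, time stands still between calls to the robot, and variables do not carry over. Pictures are saved under pics/ and viewed, at most 10 in all, crops included, and the job is handed in when it is done.

Besides the shell and the picture viewer there is one more tool, called after "Call:" as name([rows], argument=value, ...), one row to a line, values as JSON. send_rows: Moves the arm, as the interface text tells. Scaled input: -1 to 1 covers 0.15 m each way for a shift and 30 degrees each way for a turn. Its arguments: {"type":"object","properties":{"steps":{"type":"array"},"claw":{"type":"number"},"newtons":{"type":"number"}},"required":["steps"]}

```bash
mkdir -p pics; ls; python3 - <<'E'
from rig import ctrl,cams
import cv2,pickle
s=ctrl.observe();print(s['time'],s['ee_pos'],s['tool_rot'],s['opening'])
d={n:cams.snapshot(n) for n in('top','side')}
pickle.dump(d,open('d.pkl','wb'))
for n in d:
  cv2.imwrite(f'pics/{n}0.png',d[n]['frame']);print(n,d[n]['intrinsics'],d[n]['extrinsics'])
E
```

```text
pics
0.0 [ 206.02065335 -615.83687597  244.25272072] [-9.70511498e-04  9.86991270e-01  1.60770755e-01 -2.35289016e-04] 85.32729659539291
top [[402.97728295   0.         280.73725375]
 [  0.         402.97728295 214.13939496]
 [  0.           0.           1.        ]] [[ 2.81829887e-02 -9.99318436e-01 -2.38407709e-02  1.43276630e+01]
 [-9.97479056e-01 -2.65612503e-02 -6.58029833e-02  4.54797460e+02]
 [ 6.51248937e-02  2.56351944e-02 -9.97547786e-01  1.16396856e+03]
 [ 0.00000000e+00  0.00000000e+00  0.00000000e+00  1.00000000e+00]]
side [[408.0779299    0.         286.33879638]
 [  0.         408.0779299  205.53170386]
 [  0.           0.           1.        ]] [[-9.43193958e-01 -3.31960874e-01 -1.36797530e-02  4.42245263e+02]
 [-1.97443283e-01  5.93155390e-01 -7.80501655e-01  1.26113041e+02]
 [ 2.67210230e-01 -7.33463470e-01 -6.25004025e-01  1.07287926e+03]
 [ 0.00000000e+00  0.00000000e+00  0.00000000e+00  1.00000000e+00]]
```

View pics/top0.png

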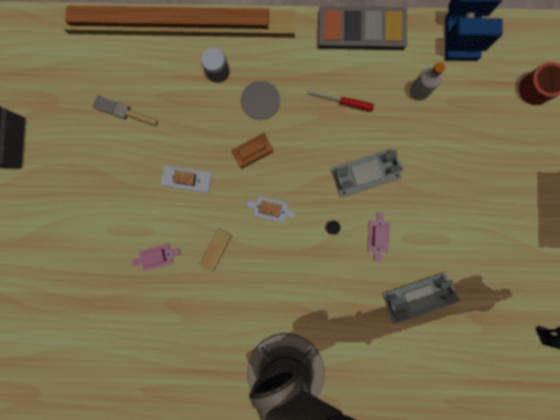

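View pics/side0.png

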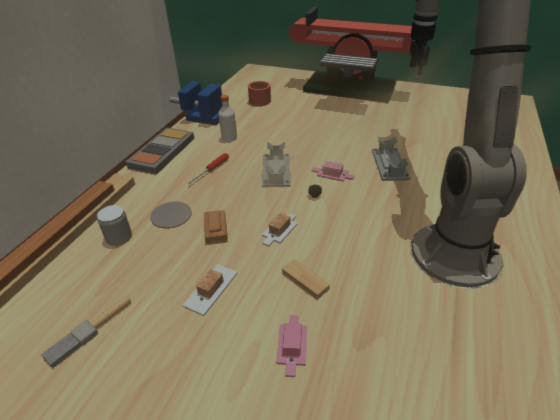

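The top view shows the eared pad at about (270,209) and the plain pad at (187,179). The brackets are at (367,172), which is farther from the base and so the target, and at (421,297). Pink pads sit at (157,257) and (379,236).

```bash
cat > h.py <<'E'
import numpy as np,cv2
from scipy.spatial.transform import Rotation as R
def rot(q): return R.from_quat([q[1],q[2],q[3],q[0]]).as_matrix()
def ray(px,K,M,z):  # M camera->world
    d=M[:3,:3]@np.linalg.solve(K,[px[0],px[1],1.]);o=M[:3,3]
    return o+d*(z-o[2])/d[2]
def wristM(s,h):
    T=np.eye(4);T[:3,:3]=rot(s['tool_rot']);T[:3,3]=s['ee_pos'];return T@h
def blob(mask):
    cs,_=cv2.findContours(mask.astype(np.uint8)*255,cv2.RETR_EXTERNAL,cv2.CHAIN_APPROX_NONE)
    return max(cs,key=cv2.contourArea)
def rect(c,K,M,z):  # project contour, min-area rect on plane: centre, sides, long-axis angle(deg)
    p=np.array([ray(u,K,M,z)[:2] for u in c.reshape(-1,2)],np.float32)
    r=cv2.minAreaRect(p);b=cv2.boxPoints(r);e=[b[1]-b[0],b[2]-b[1]]
    e.sort(key=np.linalg.norm);a=np.degrees(np.arctan2(e[1][1],e[1][0]))%180
    return np.round(r[0],1),[round(float(np.linalg.norm(x)),1) for x in e],round(float(a),1)
def tool_delta(s,p):  # world displacement to target in tool axes, units
    return np.round(rot(s['tool_rot']).T@(np.array(p)-s['ee_pos'])/150,3)
E
python3 - <<'E'
from h import *
import pickle
from rig import ctrl
s=ctrl.observe()
d=pickle.load(open('d.pkl','rb'))['top'];K=d['intrinsics'];M=np.linalg.inv(d['extrinsics'])
f=d['frame'];hsv=cv2.cvtColor(f,cv2.COLOR_BGR2HSV)
def roi(m,x0,y0,x1,y1):
    o=np.zeros(m.shape,bool);o[y0:y1,x0:x1]=m[y0:y1,x0:x1];return o
gray=hsv[...,1]<70
cork=(hsv[...,1]>110)&(hsv[...,0]<16)
print('pad plate',rect(blob(roi(gray,240,188,302,232)),K,M,6))
print('pad cork',rect(blob(roi(cork,255,198,286,220)),K,M,36))
print('plain',rect(blob(roi(gray,155,160,218,198)),K,M,6))
print('br far',rect(blob(roi(gray,322,140,412,205)),K,M,20))
print('br near',rect(blob(roi(gray,375,265,465,328)),K,M,20))
for p in [(270,209),(367,172)]:print(ray(p,K,M,20))
print(np.round(rot(s['tool_rot']),3))
E
```

```text
pad plate (array([469. ,  58.3]), [66.1, 150.0], 77.4)
pad cork (array([468.9,  58.6]), [28.7, 54.6], 77.5)
plain (array([553.3, 313.2]), [66.3, 150.1], 82.4)
br far (array([ 584.1, -223.2]), [93.7, 199.5], 110.0)
br near (array([ 228.7, -379.2]), [92.1, 200.0], 110.0)
[468.10802347  58.4176614   20.        ]
[ 583.8528539  -221.66101161   20.        ]
[[ 0.948  0.317 -0.001]
 [ 0.317 -0.948  0.002]
 [-0.    -0.002 -1.   ]]
```

The pad is at (469,58) with its length at 77.5°, and the far bracket is at (584,-222) at 110°. The measured sizes agree with those given. I'll go over the bracket for a close look first, then to the pad.

Call:
send_rows([
  {"tx": 0.3, "ty": -0.14},
  {"tx": 0.6, "ty": -0.28},
  {"tx": 0.9, "ty": -0.46},
  {"tx": 1.0, "ty": -0.53},
])

```text
invalid input at $.steps[0]: expected keys tx, ty, tz, ax, ay, az
```

Call:
send_rows([
  {"tx": 0.3, "ty": -0.14},
  {"tx": 0.6, "ty": -0.28},
  {"tx": 0.9, "ty": -0.46},
  {"tx": 1.0, "ty": -0.53},
])

```text
invalid input at $.steps[0]: expected keys tx, ty, tz, ax, ay, az
```

Call:
send_rows([
  {"tx": 0.3, "ty": -0.14, "az": -0.28},
  {"tx": 0.6, "ty": -0.28, "az": -0.56},
  {"tx": 0.9, "ty": -0.46, "az": -0.84},
  {"tx": 1.0, "ty": -0.53, "az": -1.0},
  {"tx": 1.0, "ty": -0.53, "az": -1.0},
])

```text
invalid input at $.steps[0]: expected keys tx, ty, tz, ax, ay, az
```

```bash
python3 - <<'E'
from h import *
from rig import ctrl,cams
import pickle
s=ctrl.observe();w=cams.snapshot('wrist');pickle.dump((s,w),open('w1.pkl','wb'))
cv2.imwrite('pics/w1.png',w['frame']);print(s['time'],s['ee_pos'],s['q']);print(w['hand_eye'])
M=wristM(s,w['hand_eye']);
for p in [(0,0),(280,210),(560,420)]:print(p,ray(p,w['intrinsics'],M,20))
print(tool_delta(s,[584,-222,300]),tool_delta(s,[469,58,244]))
E
```

```text
0.1 [ 206.05448444 -615.89835732  244.35925084] [ 1.14900327  0.39913041  0.04501501  1.53775322 -0.01869987  1.20690664
 -0.05067957]
[[ 1.01572176e-04 -9.63350151e-01 -2.68247043e-01  6.82826905e+01]
 [ 9.99999904e-01  2.12268032e-04 -3.83662288e-04 -1.11615314e+00]
 [ 4.26541395e-04 -2.68246978e-01  9.63350080e-01 -1.27264632e+02]
 [ 0.00000000e+00  0.00000000e+00  0.00000000e+00  1.00000000e+00]]
(0, 0) [ 279.10690241 -337.54668203   20.        ]
(280, 210) [ 177.17762099 -627.93346238   20.        ]
(560, 420) [   36.67261392 -1028.21879805    20.        ]
[ 3.223 -1.691 -0.368] [ 3.088 -3.704  0.009]
```

View pics/w1.png

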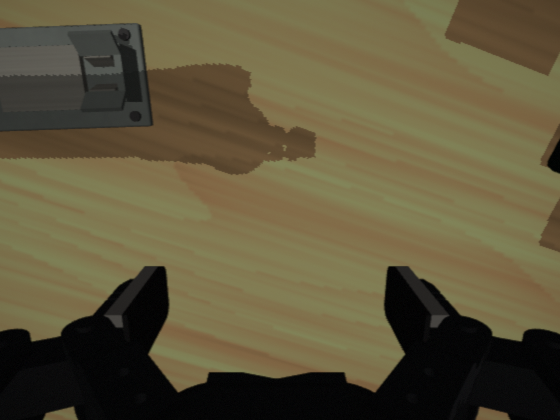

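The picture shows the near bracket's end at top left, around (75,80). The fingers cover rows below 270, so a target should lie on the tool's +x side of the TCP. Rows need all six keys, so I'm resending the moves.

Call:
send_rows([
  {"tx": 0.3, "ty": -0.14, "tz": -0.1, "ax": 0, "ay": 0, "az": 0},
  {"tx": 0.6, "ty": -0.28, "tz": -0.2, "ax": 0, "ay": 0, "az": 0},
  {"tx": 0.9, "ty": -0.46, "tz": -0.3, "ax": 0, "ay": 0, "az": 0},
  {"tx": 1.0, "ty": -0.53, "tz": -0.35, "ax": 0, "ay": 0, "az": 0},
])

```text
time: 0.55
ee_pos: [327.4, -489.7, 298.6]
tool_rot: [-0.0, 0.987, 0.164, 0.001]
ft_force: [0.2, -0.0, -0.4]
opening: 85.4
gripper_force: 0.0
```

Call:
send_rows([
  {"tx": 0.3, "ty": -0.14, "tz": 0, "ax": 0, "ay": 0, "az": 0},
  {"tx": 0.6, "ty": -0.28, "tz": 0, "ax": 0, "ay": 0, "az": 0},
  {"tx": 0.9, "ty": -0.46, "tz": 0, "ax": 0, "ay": 0, "az": 0},
  {"tx": 1.0, "ty": -0.53, "tz": 0, "ax": 0, "ay": 0, "az": 0},
])

```text
time: 0.95
ee_pos: [444.5, -364.8, 297.6]
tool_rot: [-0.001, 0.986, 0.165, 0.001]
ft_force: [0.6, 0.2, -0.2]
opening: 85.1
gripper_force: 0.0
```

Call:
send_rows([
  {"tx": 0.3, "ty": -0.14, "tz": 0, "ax": 0, "ay": 0, "az": -0.28},
  {"tx": 0.6, "ty": -0.28, "tz": 0, "ax": 0, "ay": 0, "az": -0.56},
  {"tx": 0.9, "ty": -0.46, "tz": 0, "ax": 0, "ay": 0, "az": -0.84},
  {"tx": 1.0, "ty": -0.53, "tz": 0, "ax": 0, "ay": 0, "az": -1},
  {"tx": 1.0, "ty": -0.53, "tz": 0, "ax": 0, "ay": 0, "az": -1},
  {"tx": 1.0, "ty": -0.53, "tz": 0, "ax": 0, "ay": 0, "az": -1},
])

```text
time: 1.55
ee_pos: [556.9, -247.8, 297.4]
tool_rot: [0.0, 0.912, 0.41, -0.001]
ft_force: [-0.1, -0.8, 0.4]
opening: 85.4
gripper_force: 0.0
```

```bash
python3 - <<'E'
from h import *
from rig import ctrl,cams
import pickle
s=ctrl.observe();w=cams.snapshot('wrist');pickle.dump((s,w),open('w2.pkl','wb'))
cv2.imwrite('pics/w2.png',w['frame']);print(s['time'],s['ee_pos'],s['q'],s['qd'].round(2) if hasattr(s['qd'],'round') else s['qd'])
print(np.round(rot(s['tool_rot']),3))
print(tool_delta(s,[469,58,244]))
E
```

```text
1.55 [ 556.88488562 -247.82414802  297.35123291] [ 0.5634741   0.30259518 -0.27587619  1.56014154  0.08557053  1.29166529
 -0.44908119] [ 0.02 -0.01  0.04  0.    0.    0.    0.  ]
[[ 0.663  0.749 -0.001]
 [ 0.749 -0.663 -0.001]
 [-0.001 -0.001 -1.   ]]
[ 1.138 -1.79   0.355]
```

View pics/w2.png

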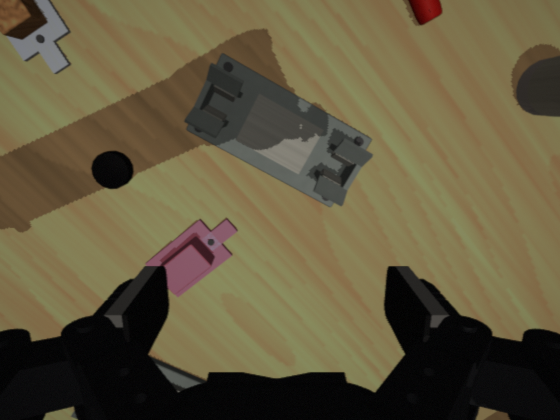

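The wrist view shows the whole target bracket around (280,130), with the pad's ear at upper left and a pink pad at (190,255). I'm measuring the bracket from this view.

```bash
python3 - <<'E'
from h import *
import pickle
s,w=pickle.load(open('w2.pkl','rb'));f=w['frame'];K=w['intrinsics'];M=wristM(s,w['hand_eye'])
hsv=cv2.cvtColor(f,cv2.COLOR_BGR2HSV);m=(hsv[...,1]<60)&(hsv[...,2]>30)
o=np.zeros(m.shape,bool);o[45:220,175:385]=m[45:220,175:385]
o=cv2.morphologyEx(o.astype(np.uint8),cv2.MORPH_OPEN,np.ones((3,3)))
c=blob(o);h=cv2.convexHull(c)
print(cv2.approxPolyDP(h,4,True).reshape(-1,2).tolist())
for z in(0,10,20):print(z,rect(h,K,M,z))
x=cv2.resize(f[40:220,170:390],None,fx=3.4,fy=3.2,interpolation=cv2.INTER_CUBIC)
x=np.clip(x.astype(float)*1.7,0,255).astype(np.uint8)
cv2.imwrite('pics/w2c.png',x)
E
```

```text
[[221, 54], [370, 138], [371, 157], [342, 204], [329, 206], [187, 129], [185, 119], [210, 65]]
0 (array([ 585.2, -222.7]), [93.0, 208.3], 109.9)
10 (array([ 585.6, -222.1]), [90.8, 203.4], 109.9)
20 (array([ 586. , -221.5]), [88.6, 198.5], 109.9)
```

View pics/w2c.png

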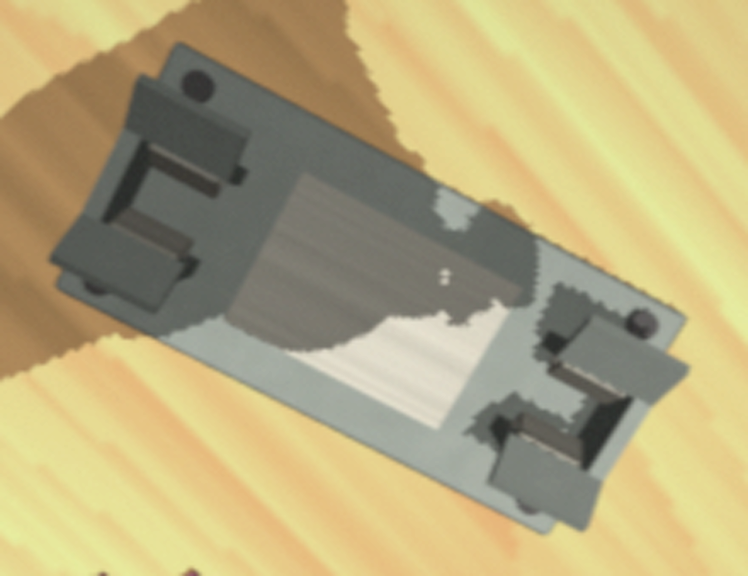

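The crop shows the base corners at (178,42), (687,318), (548,533) and (55,288). The outer post-top corners are at (140,75), (52,260), (690,370) and (587,530), and the steel seat lies in the middle.

```bash
python3 - <<'E'
from h import *
import pickle
s,w=pickle.load(open('w2.pkl','rb'));K=w['intrinsics'];M=wristM(s,w['hand_eye'])
def q(ps,z):
    P=np.array([ray((170+a/3.4,40+b/3.2),K,M,z)[:2] for a,b in ps])
    v=(P[0]+P[3]-P[1]-P[2]);print(z,P.mean(0).round(1),'sides',np.linalg.norm(P-np.roll(P,-1,0),axis=1).round(1),'ang',np.degrees(np.arctan2(v[1],v[0])).round(1)%180)
base=[(178,42),(687,318),(548,533),(55,288)]
for z in(0,12,18):q(base,z)
q([(140,75),(690,370),(587,530),(52,260)],62)
q([(303,173),(523,287),(437,430),(228,318)],18)
E
```

```text
0 [ 584.6 -221.1] sides [191.9  91.3 192.   92.8] ang 110.1
12 [ 585.1 -220.4] sides [186.5  88.7 186.6  90.2] ang 110.1
18 [ 585.3 -220. ] sides [183.8  87.4 183.9  88.9] ang 110.1
62 [ 585.1 -220.7] sides [178.5  58.4 178.1  59.2] ang 109.9
18 [ 585.1 -220.6] sides [79.5 56.3 78.7 53.7] ang 109.7
```

Three independent cues put the bracket at (585,-220.5) and 110°. Next, the pad.

Call:
send_rows([
  {"tx": 0.17, "ty": -0.27, "tz": 0.06, "ax": 0, "ay": 0, "az": -0.28},
  {"tx": 0.34, "ty": -0.54, "tz": 0.12, "ax": 0, "ay": 0, "az": -0.56},
  {"tx": 0.5, "ty": -0.8, "tz": 0.18, "ax": 0, "ay": 0, "az": -0.84},
  {"tx": 0.6, "ty": -0.95, "tz": 0.2, "ax": 0, "ay": 0, "az": -0.97},
])

```text
time: 2.0
ee_pos: [508.0, -84.1, 267.1]
tool_rot: [-0.001, 0.778, 0.628, -0.001]
ft_force: [-0.4, -0.0, -0.3]
opening: 85.3
gripper_force: 0.0
```

Call:
send_rows([
  {"tx": 0.22, "ty": -0.17, "tz": 0.08, "ax": 0, "ay": 0, "az": 0},
  {"tx": 0.44, "ty": -0.34, "tz": 0.15, "ax": 0, "ay": 0, "az": 0},
  {"tx": 0.61, "ty": -0.47, "tz": 0.2, "ax": 0, "ay": 0, "az": 0},
  {"tx": 0.61, "ty": -0.47, "tz": 0.2, "ax": 0, "ay": 0, "az": 0},
  {"tx": 0.61, "ty": -0.47, "tz": 0.2, "ax": 0, "ay": 0, "az": 0},
])

```text
time: 2.5
ee_pos: [461.4, 17.5, 238.2]
tool_rot: [0.001, 0.78, 0.626, -0.0]
ft_force: [-0.1, 0.1, 0.2]
opening: 85.8
gripper_force: 0.0
```

```bash
python3 - <<'E'
from h import *
from rig import ctrl,cams
import pickle
s=ctrl.observe();w=cams.snapshot('wrist');pickle.dump((s,w),open('w3.pkl','wb'))
f=w['frame'];cv2.imwrite('pics/w3.png',f);print(s['time'],s['ee_pos'],s['q'])
K=w['intrinsics'];M=wristM(s,w['hand_eye']);X=rot(s['tool_rot']);print('toolx ang',np.degrees(np.arctan2(X[1,0],X[0,0])))
hsv=cv2.cvtColor(f,cv2.COLOR_BGR2HSV)
cork=(hsv[...,1]>110)&(hsv[...,0]<16);plate=(hsv[...,1]<60)&(hsv[...,2]>110)
o=np.zeros(cork.shape,bool);o[:380,120:440]=1
for z in(6,36):print('cork',rect(blob(cork&o),K,M,z))
print('plate',rect(cv2.convexHull(blob(plate&o)),K,M,6))
print(tool_delta(s,[469,58,200]))
E
```

```text
2.5 [461.37315394  17.46000244 238.17722644] [ 0.3605413   0.0837488  -0.51794437  1.96417918  0.04815203  1.10418067
 -0.39605859]
toolx ang 77.47929009976441
cork (array([468.4,  57.1]), [36.8, 63.3], 78.0)
cork (array([469. ,  59.5]), [33.7, 58.1], 78.0)
plate (array([459.7,  16.2]), [54.0, 60.7], 167.5)
[ 0.275 -0.009  0.254]
```

View pics/w3.png

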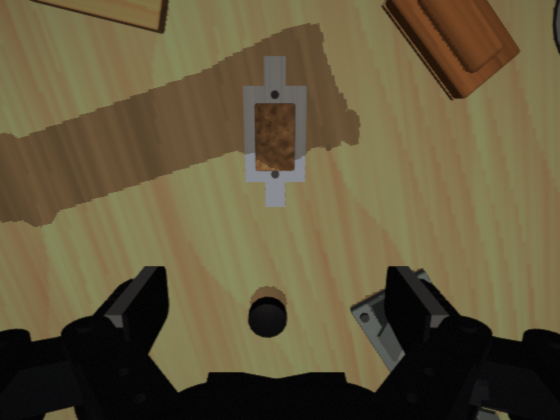

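The pad is seen at about (275,132), with its ears at (275,57) and (275,207). The cork's centre works out to (469,58.5) at 78°, so the gripper is already in line with it. Now I'll descend and grasp.

Call:
send_rows([
  {"tx": 0.14, "ty": -0.005, "tz": 0.25, "ax": 0, "ay": 0, "az": 0},
  {"tx": 0.275, "ty": -0.01, "tz": 0.5, "ax": 0, "ay": 0, "az": 0},
  {"tx": 0.275, "ty": -0.01, "tz": 0.8, "ax": 0, "ay": 0, "az": 0},
  {"tx": 0.275, "ty": -0.01, "tz": 1.0, "ax": 0, "ay": 0, "az": 0},
  {"tx": 0.275, "ty": -0.01, "tz": 1.0, "ax": 0, "ay": 0, "az": 0},
])

```text
time: 3.05
ee_pos: [466.0, 56.9, 84.2]
tool_rot: [-0.002, 0.78, 0.625, -0.004]
ft_force: [-0.6, 0.2, 0.9]
opening: 85.2
gripper_force: 0.0
```

Call:
send_rows([
  {"tx": 0, "ty": 0, "tz": 0.15, "ax": 0, "ay": 0, "az": 0},
  {"tx": 0, "ty": 0, "tz": 0.3, "ax": 0, "ay": 0, "az": 0},
  {"tx": 0, "ty": 0, "tz": 0.38, "ax": 0, "ay": 0, "az": 0},
  {"tx": 0, "ty": 0, "tz": 0.42, "ax": 0, "ay": 0, "az": 0},
  {"tx": 0, "ty": 0, "tz": 0.42, "ax": 0, "ay": 0, "az": 0},
])

```text
time: 3.55
ee_pos: [469.1, 58.9, 25.1]
tool_rot: [0.0, 0.78, 0.626, 0.0]
ft_force: [0.2, 0.6, 0.0]
opening: 85.2
gripper_force: 0.0
```

Call:
send_rows([
  {"tx": 0, "ty": 0, "tz": 0, "ax": 0, "ay": 0, "az": 0},
  {"tx": 0, "ty": 0, "tz": 0, "ax": 0, "ay": 0, "az": 0},
  {"tx": 0, "ty": 0, "tz": 0, "ax": 0, "ay": 0, "az": 0},
  {"tx": 0, "ty": 0, "tz": 0, "ax": 0, "ay": 0, "az": 0},
  {"tx": 0, "ty": 0, "tz": 0, "ax": 0, "ay": 0, "az": 0},
  {"tx": 0, "ty": 0, "tz": 0, "ax": 0, "ay": 0, "az": 0},
  {"tx": 0, "ty": 0, "tz": 0, "ax": 0, "ay": 0, "az": 0},
], claw=-0.5, newtons=60)

```text
time: 4.25
ee_pos: [469.3, 59.6, 25.6]
tool_rot: [0.001, 0.779, 0.627, 0.001]
ft_force: [-1.2, -0.4, 6.1]
opening: 35.1
gripper_force: 61.8
```

The cork is gripped at 35 mm. Now I'll lift and carry.

Call:
send_rows([
  {"tx": 0, "ty": 0, "tz": -0.1, "ax": 0, "ay": 0, "az": 0},
  {"tx": 0, "ty": 0, "tz": -0.3, "ax": 0, "ay": 0, "az": 0},
  {"tx": 0, "ty": 0, "tz": -0.55, "ax": 0, "ay": 0, "az": 0},
  {"tx": 0, "ty": 0, "tz": -0.8, "ax": 0, "ay": 0, "az": 0},
  {"tx": 0, "ty": 0, "tz": -0.9, "ax": 0, "ay": 0, "az": 0},
])

```text
time: 4.75
ee_pos: [469.8, 59.9, 162.8]
tool_rot: [0.001, 0.779, 0.627, 0.002]
ft_force: [0.3, 0.1, -2.3]
opening: 34.7
gripper_force: 60.9
```

Call:
send_rows([
  {"tx": -0.1, "ty": 0.07, "tz": 0, "ax": 0, "ay": 0, "az": -0.1},
  {"tx": -0.3, "ty": 0.21, "tz": 0, "ax": 0, "ay": 0, "az": -0.25},
  {"tx": -0.5, "ty": 0.35, "tz": 0, "ax": 0, "ay": 0, "az": -0.4},
  {"tx": -0.7, "ty": 0.49, "tz": 0, "ax": 0, "ay": 0, "az": -0.5},
  {"tx": -0.83, "ty": 0.58, "tz": 0, "ax": 0, "ay": 0, "az": -0.54},
  {"tx": -0.83, "ty": 0.58, "tz": 0, "ax": 0, "ay": 0, "az": -0.54},
])

```text
time: 5.35
ee_pos: [526.8, -85.6, 159.0]
tool_rot: [0.0, 0.686, 0.728, -0.001]
ft_force: [-1.4, 0.7, -2.7]
opening: 35.0
gripper_force: 60.8
```

```bash
python3 - <<'E'
from h import *
from rig import ctrl
s=ctrl.observe();X=rot(s['tool_rot']);print(s['ee_pos'],s['q'],s['opening'],110-np.degrees(np.arctan2(X[1,0],X[0,0])),tool_delta(s,[585,-220.5,145]))
E
```

```text
[526.82299384 -85.57105873 158.99363186] [ 0.50279174  0.30954428 -0.50492425  1.89985283  0.18071959  0.97716441
 -0.02395009] 35.04990486358503 16.57397565374768 [-0.921  0.333  0.094]
```

Call:
send_rows([
  {"tx": -0.15, "ty": 0.05, "tz": 0, "ax": 0, "ay": 0, "az": -0.15},
  {"tx": -0.4, "ty": 0.145, "tz": 0, "ax": 0, "ay": 0, "az": -0.3},
  {"tx": -0.65, "ty": 0.235, "tz": 0, "ax": 0, "ay": 0, "az": -0.45},
  {"tx": -0.85, "ty": 0.31, "tz": 0, "ax": 0, "ay": 0, "az": -0.55},
  {"tx": -0.92, "ty": 0.333, "tz": 0, "ax": 0, "ay": 0, "az": -0.55},
  {"tx": -0.92, "ty": 0.333, "tz": 0, "ax": 0, "ay": 0, "az": -0.55},
  {"tx": -0.92, "ty": 0.333, "tz": 0, "ax": 0, "ay": 0, "az": -0.55},
])

```text
time: 6.05
ee_pos: [585.0, -212.8, 159.3]
tool_rot: [-0.001, 0.571, 0.821, 0.0]
ft_force: [0.7, 0.9, -1.5]
opening: 34.8
gripper_force: 60.7
```

```bash
python3 - <<'E'
from h import *
from rig import ctrl,cams
import pickle
s=ctrl.observe();X=rot(s['tool_rot']);print(s['time'],s['ee_pos'],110-np.degrees(np.arctan2(X[1,0],X[0,0])),tool_delta(s,[585,-220.5,120]),X.round(4))
w=cams.snapshot('wrist');pickle.dump((s,w),open('w4.pkl','wb'));cv2.imwrite('pics/w4.png',np.clip(w['frame']*1.5,0,255).astype(np.uint8))
E
```

```text
6.05 [ 584.99370056 -212.81871106  159.289856  ] -0.38355438457075763 [-0.049 -0.018  0.262] [[-3.483e-01  9.374e-01 -1.500e-03]
 [ 9.374e-01  3.483e-01  1.900e-03]
 [ 2.300e-03 -7.000e-04 -1.000e+00]]
```

View pics/w4.png

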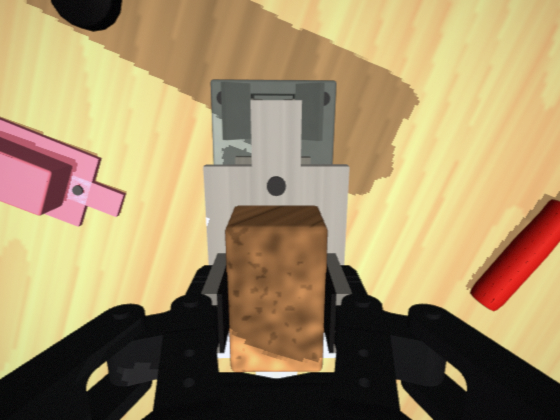

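The held pad covers the bracket's near part. The ear tip is at (276,98), in front of the slot, and the bracket's base corners are at (211,80) and (335,80). I'll compare the two by casting rays.

```bash
python3 - <<'E'
from h import *
from rig import ctrl
import pickle
s,w=pickle.load(open('w4.pkl','rb'));K=w['intrinsics'];M=wristM(s,w['hand_eye']);X=rot(s['tool_rot'])
T=lambda p,z:(X.T@(ray(p,K,M,z)-s['ee_pos']))[:2].round(1)
zp=s['ee_pos'][2]-25.5+6
for p in[(250,100),(301,100),(205,165),(348,165)]:print('pad',p,T(p,zp))
print('cork top far edge',T((229,207),zp+30),T((323,207),zp+30))
for p in[(211,80),(335,80)]:print('br',p,T(p,12),ray(p,K,M,12).round(1))
print('expected end of base in tool',(X.T@(np.array([585,-220.5,12])+95*np.array([np.cos(np.radians(110)),np.sin(np.radians(110)),0])-s['ee_pos'])).round(1))
o=ctrl.observe();print(o['time'],o['ee_pos'],tool_delta(o,[585,-220.5,120]))
E
```

```text
pad (250, 100) [71.9 -9.8]
pad (301, 100) [71.9  9.9]
pad (205, 165) [ 46.6 -28.5]
pad (348, 165) [46.6 29.4]
cork top far edge [ 37.2 -15.4] [37.2 15.9]
br (211, 80) [ 87.8 -46. ] [ 511.1 -146.3   12. ]
br (335, 80) [87.8 42.4] [ 594.  -115.5   12. ]
expected end of base in tool [ 87.5  -1.9 147.5]
6.1 [ 585.12435893 -212.34304223  159.53501868] [-0.051 -0.02   0.263]
```

The image and the pose agree: shift −7.5 mm in tool x and −2.2 mm in tool y.

Call:
send_rows([
  {"tx": -0.05, "ty": -0.015, "tz": 0, "ax": 0, "ay": 0, "az": 0},
  {"tx": -0.05, "ty": -0.015, "tz": 0.12, "ax": 0, "ay": 0, "az": 0},
  {"tx": -0.05, "ty": -0.015, "tz": 0.25, "ax": 0, "ay": 0, "az": 0},
  {"tx": -0.05, "ty": -0.015, "tz": 0.38, "ax": 0, "ay": 0, "az": 0},
  {"tx": -0.05, "ty": -0.015, "tz": 0.41, "ax": 0, "ay": 0, "az": 0},
  {"tx": -0.05, "ty": -0.015, "tz": 0.41, "ax": 0, "ay": 0, "az": 0},
  {"tx": -0.05, "ty": -0.015, "tz": 0.41, "ax": 0, "ay": 0, "az": 0},
])

```text
time: 6.8
ee_pos: [586.9, -222.9, 99.4]
tool_rot: [0.001, 0.571, 0.821, 0.0]
ft_force: [-0.4, -0.2, -1.4]
opening: 35.0
gripper_force: 60.7
```

```bash
python3 - <<'E'
from h import *
from rig import ctrl,cams
o=ctrl.observe();X=rot(o['tool_rot']);print(o['time'],o['ee_pos'],o['ft_force'],tool_delta(o,[585,-220.5,57]),np.degrees(np.arctan2(X[1,0],X[0,0])))
w=cams.snapshot('wrist');cv2.imwrite('pics/w5.png',np.clip(w['frame']*1.6,0,255).astype(np.uint8))
E
```

```text
6.8 [ 586.88543659 -222.93916594   99.43138961] [-0.40815414 -0.21519091 -1.37151744] [ 0.02  -0.007  0.283] 110.32447795634185
```

View pics/w5.png

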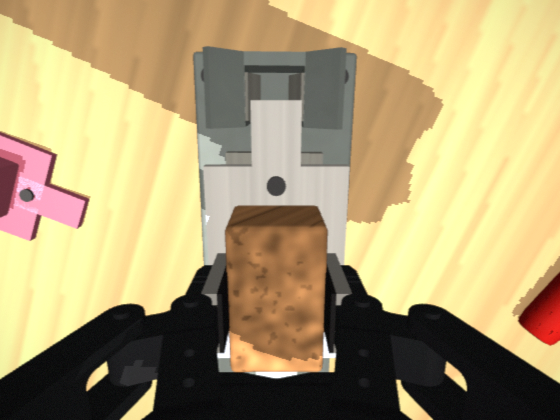

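The ear is centred in the slot mouth: ear centre at column 276, slot edges at 245 and 304. I'll lower it to the clips.

Call:
send_rows([
  {"tx": 0.012, "ty": -0.004, "tz": 0.05, "ax": 0, "ay": 0, "az": 0},
  {"tx": 0.012, "ty": -0.004, "tz": 0.1, "ax": 0, "ay": 0, "az": 0},
  {"tx": 0.012, "ty": -0.004, "tz": 0.15, "ax": 0, "ay": 0, "az": 0},
  {"tx": 0.012, "ty": -0.004, "tz": 0.2, "ax": 0, "ay": 0, "az": 0},
  {"tx": 0.012, "ty": -0.004, "tz": 0.25, "ax": 0, "ay": 0, "az": 0},
  {"tx": 0.012, "ty": -0.004, "tz": 0.25, "ax": 0, "ay": 0, "az": 0},
])

```text
time: 7.45
ee_pos: [585.1, -221.8, 60.5]
tool_rot: [0.0, 0.572, 0.821, -0.0]
ft_force: [-0.0, -0.5, -0.3]
opening: 35.4
gripper_force: 61.1
```

Call:
send_rows([
  {"tx": 0, "ty": 0, "tz": 0.02, "ax": 0, "ay": 0, "az": 0},
  {"tx": 0, "ty": 0, "tz": 0.04, "ax": 0, "ay": 0, "az": 0},
  {"tx": 0, "ty": 0, "tz": 0.06, "ax": 0, "ay": 0, "az": 0},
  {"tx": 0, "ty": 0, "tz": 0.08, "ax": 0, "ay": 0, "az": 0},
  {"tx": 0, "ty": 0, "tz": 0.1, "ax": 0, "ay": 0, "az": 0},
  {"tx": 0, "ty": 0, "tz": 0.1, "ax": 0, "ay": 0, "az": 0},
])

```text
time: 8.05
ee_pos: [584.2, -221.4, 44.8]
tool_rot: [-0.001, 0.571, 0.821, -0.0]
ft_force: [0.3, 0.1, -2.5]
opening: 35.0
gripper_force: 61.6
```

Call:
send_rows([
  {"tx": 0, "ty": 0, "tz": 0.01, "ax": 0, "ay": 0, "az": 0},
  {"tx": 0, "ty": 0, "tz": 0.02, "ax": 0, "ay": 0, "az": 0},
  {"tx": 0, "ty": 0, "tz": 0.02, "ax": 0, "ay": 0, "az": 0},
  {"tx": 0, "ty": 0, "tz": 0.02, "ax": 0, "ay": 0, "az": 0},
])

```text
time: 8.45
ee_pos: [584.8, -221.3, 43.7]
tool_rot: [-0.0, 0.571, 0.821, -0.0]
ft_force: [-3.1, 0.5, 6.2]
opening: 35.2
gripper_force: 62.6
```

Call:
send_rows([
  {"tx": 0, "ty": 0, "tz": 0.01, "ax": 0, "ay": 0, "az": 0},
  {"tx": 0, "ty": 0, "tz": 0.015, "ax": 0, "ay": 0, "az": 0},
  {"tx": 0, "ty": 0, "tz": 0.015, "ax": 0, "ay": 0, "az": 0},
])

```text
time: 8.75
ee_pos: [584.8, -221.3, 43.6]
tool_rot: [-0.0, 0.571, 0.821, -0.001]
ft_force: [-8.5, 2.3, 20.6]
opening: 34.9
gripper_force: 64.3
```

The pad is firm at the expected seated height (43.6 mm) with 20 N of push. Now I'll release and retreat.

Call:
send_rows([
  {"tx": 0, "ty": 0, "tz": -0.01, "ax": 0, "ay": 0, "az": 0},
  {"tx": 0, "ty": 0, "tz": -0.01, "ax": 0, "ay": 0, "az": 0},
  {"tx": 0, "ty": 0, "tz": -0.01, "ax": 0, "ay": 0, "az": 0},
  {"tx": 0, "ty": 0, "tz": -0.01, "ax": 0, "ay": 0, "az": 0},
  {"tx": 0, "ty": 0, "tz": -0.01, "ax": 0, "ay": 0, "az": 0},
], claw=0.6)

```text
time: 9.25
ee_pos: [584.9, -221.5, 41.7]
tool_rot: [-0.0, 0.571, 0.821, -0.0]
ft_force: [0.6, 0.2, -0.2]
opening: 68.1
gripper_force: 0.0
```

Call:
send_rows([
  {"tx": 0, "ty": 0, "tz": -0.2, "ax": 0, "ay": 0, "az": 0},
  {"tx": 0, "ty": 0, "tz": -0.45, "ax": 0, "ay": 0, "az": 0},
  {"tx": 0, "ty": 0, "tz": -0.75, "ax": 0, "ay": 0, "az": 0},
  {"tx": 0, "ty": 0, "tz": -1, "ax": 0, "ay": 0, "az": 0},
])

```text
time: 9.65
ee_pos: [585.2, -221.5, 194.1]
tool_rot: [0.001, 0.571, 0.821, 0.0]
ft_force: [0.6, -0.6, 0.4]
opening: 68.2
gripper_force: 0.0
```

Call:
send_rows([
  {"tx": -0.25, "ty": 0, "tz": -0.1, "ax": 0, "ay": 0, "az": 0},
  {"tx": -0.5, "ty": 0, "tz": -0.2, "ax": 0, "ay": 0, "az": 0},
  {"tx": -0.5, "ty": 0, "tz": -0.2, "ax": 0, "ay": 0, "az": 0},
  {"tx": -0.5, "ty": 0, "tz": -0.2, "ax": 0, "ay": 0, "az": 0},
])

```text
time: 10.05
ee_pos: [610.8, -293.0, 221.8]
tool_rot: [-0.0, 0.572, 0.82, 0.0]
ft_force: [-0.6, 0.1, -0.9]
opening: 68.4
gripper_force: 0.0
```

```bash
python3 - <<'E'
from h import *
from rig import ctrl,cams
import pickle
s=ctrl.observe();w=cams.snapshot('wrist');pickle.dump((s,w),open('w6.pkl','wb'));print(s['time'],s['ee_pos'],s['ft_force'],s['opening'])
cv2.imwrite('pics/w6.png',np.clip(w['frame']*1.5,0,255).astype(np.uint8))
E
```

```text
10.05 [ 610.79975999 -292.9737429   221.77683459] [-0.58297288  0.09780358 -0.86547796] 68.35065339192674
```

View pics/w6.png

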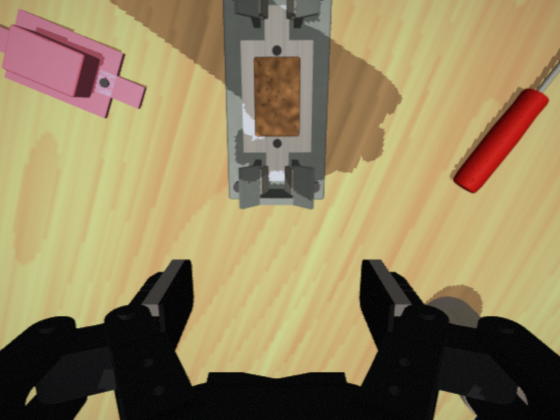

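The pad sits between the posts with its cork at (277,97) and an ear inside the lower slot. I'll check its height from the apparent plate and cork size.

```bash
python3 - <<'E'
from h import *
import pickle
s,w=pickle.load(open('w6.pkl','rb'));f=w['frame'];K=w['intrinsics'];M=wristM(s,w['hand_eye'])
g=cv2.GaussianBlur(cv2.cvtColor(f,cv2.COLOR_BGR2GRAY),(1,5),0).astype(int)
for r in(55,70,80,90,100,120,140,148):
  d=np.diff(g[r]);a=232+np.argmax(d[232:250]);b=320+np.argmin(d[320:335])
  print(r,a,b,[(z,round(float(np.linalg.norm(ray((a+.5,r),K,M,z)-ray((b+.5,r),K,M,z))),1)) for z in(24,37)])
hsv=cv2.cvtColor(f,cv2.COLOR_BGR2HSV);m=(hsv[...,1]>110)&(hsv[...,0]<16);o=np.zeros(m.shape,bool);o[45:145,245:310]=1
print('cork',rect(blob(m&o),K,M,54),rect(blob(m&o),K,M,67))
for z in(24,37):print(z,[ray(p,K,M,z).round(1)[:2] for p in[(284.5,41),(284.5,153)]],np.linalg.norm(ray((284.5,41),K,M,z)-ray((284.5,153),K,M,z)))
E
```

```text
55 240 327 [(24, 72.2), (37, 69.3)]
70 240 327 [(24, 72.9), (37, 70.0)]
80 240 326 [(24, 72.6), (37, 69.7)]
90 241 325 [(24, 71.4), (37, 68.5)]
100 242 325 [(24, 71.0), (37, 68.2)]
120 242 324 [(24, 71.2), (37, 68.3)]
140 242 324 [(24, 72.2), (37, 69.3)]
148 243 322 [(24, 70.0), (37, 67.2)]
cork (array([ 585.2, -220.7]), [34.5, 57.8], 110.2) (array([ 585.3, -221. ]), [33.0, 55.3], 110.2)
24 [array([ 575.8, -176.4]), array([ 608. , -262.2])] 91.63270540123898
37 [array([ 576.3, -178.5]), array([ 607.1, -260.8])] 87.96806141970677
```

The plate's length comes to 91.6 mm at the seated height (true size 92 mm). At clip height it would have read 88 mm. The centre is (585.2,-220.7) at 110.2°, which matches the bracket. In the width check, the right edge I picked was the base's edge, so I'm ignoring those numbers. The contact height while pressing also says it is seated, so I'm handing it in.

```bash
python3 -c "
from rig import order
print(order.hand_in())"
```

```text
the job is handed in; nothing more can be done
None
```

The job is handed in: the eared pad is pressed home on the far bracket, cork up and released, and I never touched the plain pad; no verdict was returned, but the final height and position checks matched the seat.

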